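# Find the solid bushing and show it to the bench tablet

## Task

First set the bench tablet for a picture: turn it on its stand until it sits square to its base, screen to the white-line edge, and lay it back 30 degrees from upright. Then lift the two bushings clear of the tray in turn, a moment each, to feel which is heavier; stand the lighter one back upright in the tray, and finish while still holding the heavier one in the gripper, upright and still in the air, in front of the middle of the screen and about 12 cm straight out from it. Leave the tablet as set and all the other things where they are.

Things in the scene. Friction and masses are not known exactly. Their poses are not given: they have to be found in the camera images.
- stand: fixed base of the tablet stand: dark steel plate 160 (x) x 140 (y) x 12 mm with a short post; origin at the centre of its underside on the table, its front edge (white line) faces its own -x; the swivel axis is its z axis. The tilt hinge is a level axis through the swivel axis, 90 mm above the table
- swivel (a joint): swivel of the tablet about the stand's vertical axis, rad; 0 = the tablet faces the same way as the front (white-line) edge of the base, positive = anticlockwise seen from above; starts between -0.95 and -0.45. Friction about 0.15 N m; stays where it is left
- tablet (a joint): tilt of the tablet, rad; 0 = upright, growing as its top is laid back (away from the side its screen faces), to 0.9; starts between 0.04 and 0.25. 30 degrees = 0.524. Friction about 0.5 N m plus the tablet's weight (0.5 kg); stays where it is left
- screen (a point): centre of the tablet's screen surface (tablet 230 wide x 150 high x 12 mm thick), 18 mm in front of and 65 mm above the tilt hinge in the tablet's own frame. Axes: -x points straight out of the screen, y along its width, z up along it
- handle (a point): centre of the round steel grip bar above the tablet's top edge: 14 mm dia., level, along the tablet's width (own y), 74 mm free between its two 10 mm posts, its centre 35 mm above the tablet's top edge; 175 mm above and 12 mm in front of the tilt hinge in the tablet's own frame. Axes as for the screen
- tray: fixed shallow black parts tray 170 (x) x 250 (y) mm, walls 14 mm high and 5 mm thick, floor 5 mm thick; origin at the centre of its underside. The bushings stand about 70 mm either side of its middle along its y
- bushing_p: one of two closed steel bushings that look the same: flange 50 mm dia. x 8 mm at the foot, then a straight barrel 36 mm dia. to 64 mm height; upright on the tray floor. Origin: centre of the underside, z up its axis. One hides a steel core (core_a in the rules; 0.30-0.38 kg in all), the other a plastic one (0.12-0.16 kg), 1-2 mm loose; which one differs each time and is not shown
- bushing_q: one of two closed steel bushings that look the same: flange 50 mm dia. x 8 mm at the foot, then a straight barrel 36 mm dia. to 64 mm height; upright on the tray floor. Origin: centre of the underside, z up its axis. One hides a steel core (core_a in the rules; 0.30-0.38 kg in all), the other a plastic one (0.12-0.16 kg), 1-2 mm loose; which one differs each time and is not shown
- spacer: bystander: loose aluminium ring 40 mm dia., 10 mm high, lying in the tray between the bushings
- screwdriver: bystander: screwdriver lying on the table nearest the robot; leave alone
- wrench: bystander: wrench lying on the table; leave alone
- tape_roll: bystander: roll of paper tape, 96 mm dia., 25 mm high; leave alone
- jar: bystander: glass jar 64 mm dia., 85 mm high; leave alone
- spray_can: bystander: can 54 mm dia., 170 mm high; leave alone
- carton: bystander: cardboard box 90 x 130 x 50 mm; leave alone
- offcut: bystander: aluminium U-channel offcut 160 x 40 x 30 mm; leave alone
- bushing_p_middle (a point): middle of bushing_p, on its axis 32 mm above its underside
- bushing_q_middle (a point): middle of bushing_q, on its axis 32 mm above its underside
There are look-alikes about, which are no part of the job. Leave any blue or orange look-alike of the bushing_p alone.

How it is judged:
By the outcome, as a careful person would: the job done as asked, in the order asked, and still so for the second after the job is handed in, while the arm keeps its last pose, push and grip.
It also fails if it takes over 61 s, if anything falls off the work surface, if the arm or the gripper's body presses on something with over 40 N, if the wrist force passes 120 N, or if a joint passes its speed limit or range.

## Robot

A 7-joint arm with a two-finger parallel gripper is mounted at the origin on the work surface. World frame = base frame: x ahead of the robot, y to its left, z up, the work surface at z = 0. Lengths are in m, angles in degrees, forces in N, time in s.
With the tool pointing down it reaches from about 0.425 to 0.875 m from the base axis. Payload 4.7 kg.
Tool frame: the origin (TCP) lies midway between the tips of the shut fingers; the grasp point (between the pads) lies 19 mm behind it; z points along the fingers, y is the direction in which the jaws open and shut (so a half turn about z gives the same grasp; the last joint's range is limited). The gripper opens to 85 mm and grips with 20 to 120 N. Pads are 22 mm wide; open, the fingers measure 114 mm over their backs; the gripper's body (76 mm by 85 mm) begins 54 mm behind the grasp point. The pads swing forward as they close: fully open they stand 13 mm farther back than shut.
Start: joints at [71.797, 18.392, -4.016, 83.108, 1.295, 78.541, -3.26], TCP at [0.212, -0.615, 0.231] pointing down, gripper open.
Joint ranges: [-163.93, 163.93], [-17.29, 119.83], [-79.2, 71.16], [3.27, 140.29], [-89.18, 269.18], [5.43, 117.66], [-154.24, 154.24]. Speed limits (degrees/s): [147.25, 147.25, 180, 180, 180, 180, 180].

## Interface

Orientations are given as a 3x3 rotation matrix whose columns are the frame's x, y, z axes.
In Python, from workcell import arm, effector, kinematics, optics, job, telemetry gives the robot as it stands. Calls block until the motion is done:
- arm.reach(position, orientation): joint-space move of the TCP to a pose.
- arm.move_straight(position, ori=None, max_speed=0.15, stop_force=None): straight line of the TCP; ori=None keeps the orientation; max_speed is the mean speed in m/s. With stop_force (N) it stops when the force on the tool has changed by that much, and returns True; else False.
- arm.set_joints(angles): joint-space move.
- effector.command_gripper(opening, newtons=None): finger opening in m; newtons is the grip in N (None keeps the last); returns when the fingers have stopped.
- arm.pause(seconds).
- kinematics.inverse_kinematics(position, orientation): joint angles nearest the present ones, or None.
- optics.capture(name): name is "scene" or "side" or "wrist"; returns the picture (400x640x3 uint8, red, green, blue); there is no depth.
- optics.camera_params(name): a dict with "fx", "fy", "cx", "cy" (pixels), "camera_from_world" (4x4, takes a point from world to camera coordinates). Camera axes: x right, y up, looking along -z (the intrinsics and any distortion apply to the point x, -y, -z); pixel columns grow to the right and rows downward; lengths in m; the calibration is good to about 2 mm. The wrist camera is an equidistant fisheye: a pixel r from the principal point sees the ray r / f radians off the axis. A picture is of the moment at which its call begins: read the wrist's pose just before it. camera_params takes no time and is no camera call; for the wrist camera it gives the pose at the moment of the call.
A pose or a line that the arm cannot do raises arm.Unreachable and nothing moves.
- job.close_job(): hands the job in, once; it reports no verdict.
Readings, each from a call of its own:
- telemetry.current_t(): time.
- telemetry.current_joint_pos(): joint angles.
- telemetry.current_dq(): joint speeds.
- telemetry.current_joint_torque(): joint torques, N m.
- telemetry.current_eef_pos(): TCP position.
- telemetry.current_eef_rot(): TCP orientation.
- telemetry.current_wrist_force(): force on the tool from outside, world axes, zero at the start.
- telemetry.current_ft_torque(): the same for the moment, N m.
- telemetry.current_width(): finger opening in m.
Only numpy, scipy, OpenCV 4.12 (cv2) and the standard library are available. Lean on these libraries where they do the work, as an engineer would, in place of code of your own. Each camera call takes 0.05 s, during which the arm holds its last target.

## Working session

There is one attempt and no reset: what is moved stays moved. The work goes in short steps, each a Python script; the robot and the scene stay as the last script left them, time stands still between calls to the robot, and variables do not carry over. Pictures are saved under pics/ and viewed, and the job is handed in when it is done.

```bash
mkdir -p pics; ls; python3 - <<'E'
from workcell import arm, effector, kinematics, optics, job, telemetry
import cv2, numpy as np
print(telemetry.current_t())
for n in ["scene","side","wrist"]:
    p=optics.camera_params(n); print(n,p)
    im=optics.capture(n); cv2.imwrite(f"pics/{n}0.png",im[:,:,::-1])
E
```

```text
pics
0.0
scene {'fx': 500.33843671464183, 'fy': 500.33843671464183, 'cx': 323.2914327144004, 'cy': 203.80422008151902, 'camera_from_world': array([[ 0.76224238,  0.64720546, -0.01056612, -0.42104479],
       [-0.35994712,  0.43737961,  0.82409778,  0.04827867],
       [ 0.53798199, -0.62435901,  0.56634902, -1.92488064],
       [ 0.        ,  0.        ,  0.        ,  1.        ]])}
side {'fx': 456.1970541399457, 'fy': 456.1970541399457, 'cx': 318.1466657715373, 'cy': 197.662017767176, 'camera_from_world': array([[-0.98498223, -0.17258483, -0.00494716,  0.53444636],
       [ 0.10573734, -0.62562387,  0.77292586, -0.21337784],
       [-0.13649034,  0.76079514,  0.63447706, -1.32413313],
       [ 0.        ,  0.        ,  0.        ,  1.        ]])}
wrist {'fx': 309.70691628693146, 'fy': 309.70691628693146, 'cx': 317.38746758276756, 'cy': 196.83737579085087, 'camera_from_world': array([[ 0.32516441, -0.94565682, -0.00113523, -0.6499105 ],
       [ 0.9052123 ,  0.31160442, -0.28895222,  0.03620968],
       [ 0.27360338,  0.09292935,  0.95734285, -0.37870516],
       [ 0.        ,  0.        ,  0.        ,  1.        ]])}
```

View pics/scene0.png

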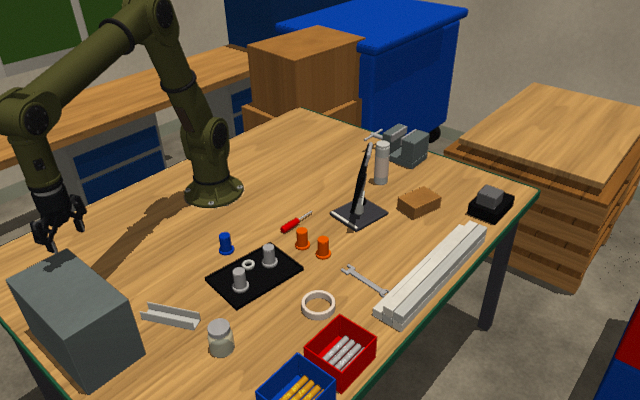

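View pics/side0.png

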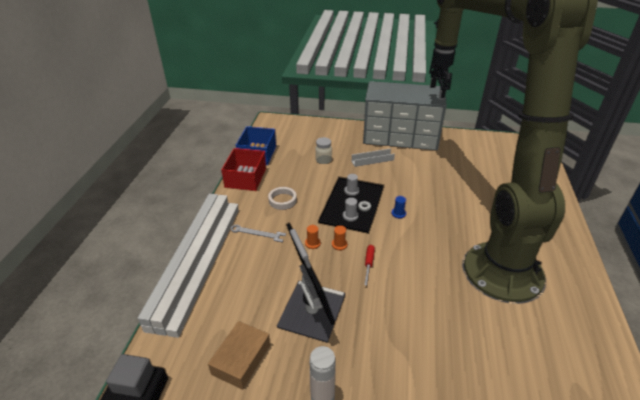

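View pics/wrist0.png

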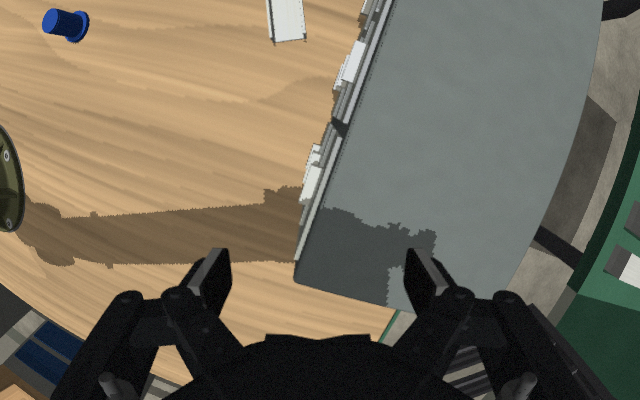

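Scene: silver bushings at (239,278) and (269,255) in the tray. The look-alikes are blue (225,243) and orange (302,238), (322,247). The stand is at (360,213) and the tablet bar at about (374,133). I'll enlarge the views to measure.

```bash
cat > h.py <<'E'
import numpy as np, cv2
from workcell import arm, effector, kinematics, optics, job, telemetry
def ray(n,u,v,P=None):
    P=P or optics.camera_params(n); M=P["camera_from_world"]; R=M[:3,:3]; t=M[:3,3]
    x=(u-P["cx"])/P["fx"]; y=(v-P["cy"])/P["fy"]
    if n=="wrist":
        r=np.hypot(x,y); s=np.sin(r)/r if r>1e-9 else 1.; d=np.array([x*s,-y*s,-np.cos(r)])
    else: d=np.array([x,-y,-1.])
    d=R.T@d; return -R.T@t, d/np.linalg.norm(d)
def onz(n,u,v,z,P=None):
    o,d=ray(n,u,v,P); return o+d*(z-o[2])/d[2]
def proj(n,p,P=None):
    P=P or optics.camera_params(n); M=P["camera_from_world"]; c=M[:3,:3]@np.asarray(p,float)+M[:3,3]
    q=np.array([c[0],-c[1],-c[2]])
    if n=="wrist":
        r=np.hypot(q[0],q[1]); th=np.arctan2(r,q[2]); a=q[:2]/max(r,1e-12)*th
    else: a=q[:2]/q[2]
    return np.array([P["cx"]+P["fx"]*a[0],P["cy"]+P["fy"]*a[1]])
def tri(obs):
    A=np.zeros((3,3)); b=np.zeros(3)
    for n,u,v,P in obs:
        o,d=ray(n,u,v,P); Q=np.eye(3)-np.outer(d,d); A+=Q; b+=Q@o
    x=np.linalg.solve(A,b)
    return x,[np.linalg.norm((np.eye(3)-np.outer(d,d))@(x-o)) for o,d in [ray(*o4) for o4 in obs]]
E
python3 - <<'E'
import cv2
a=cv2.imread("pics/scene0.png"); b=cv2.imread("pics/side0.png")
cv2.imwrite("pics/c1.png",cv2.resize(a[110:240,310:440],None,fx=4.6,fy=4.6,interpolation=cv2.INTER_CUBIC))
cv2.imwrite("pics/c2.png",cv2.resize(b[210:350,260:370],None,fx=4.2,fy=4.2,interpolation=cv2.INTER_CUBIC))
cv2.imwrite("pics/c3.png",cv2.resize(a[220:320,190:350],None,fx=5,fy=5,interpolation=cv2.INTER_CUBIC))
cv2.imwrite("pics/c4.png",cv2.resize(b[165:265,290:430],None,fx=5.5,fy=5.5,interpolation=cv2.INTER_CUBIC))
E
```

```text
(no output)
```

View pics/c1.png

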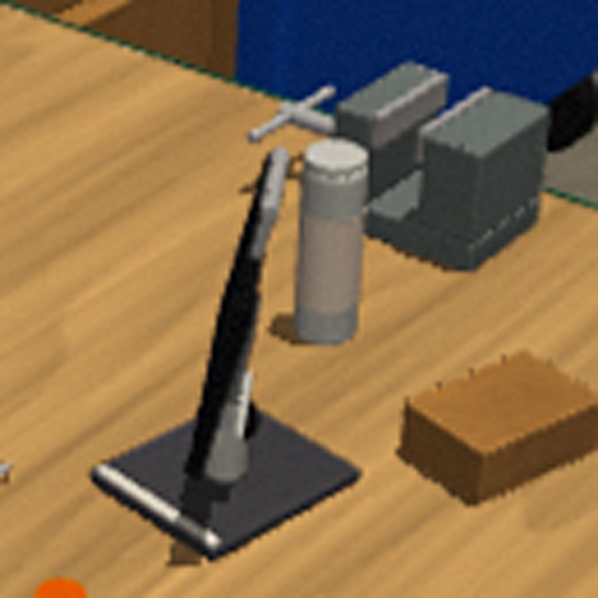

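View pics/c2.png

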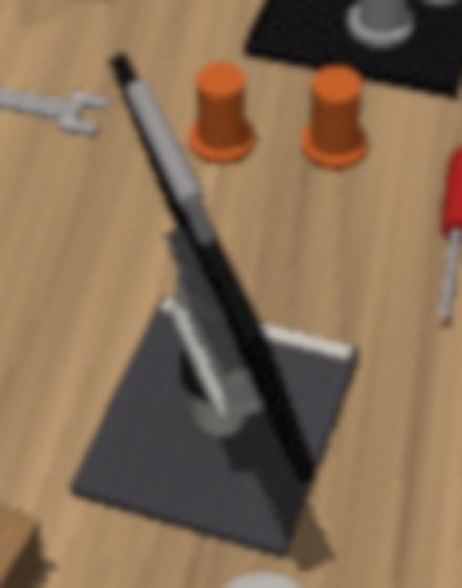

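View pics/c3.png

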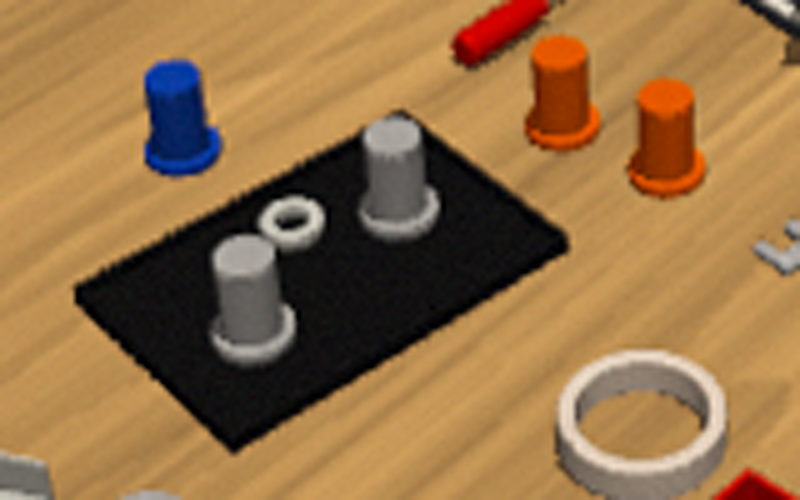

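View pics/c4.png

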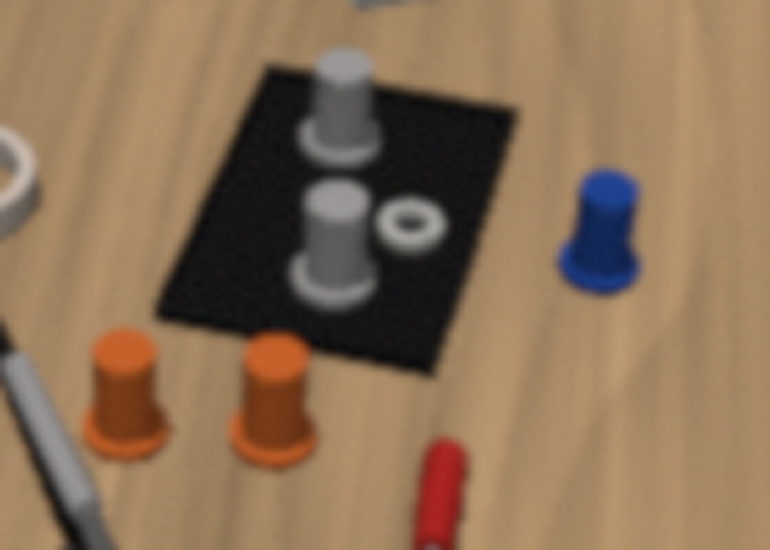

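```bash
python3 - <<'E'
from h import *
o=lambda u,v,s,x,y:((u+.5)/s-.5+x,(v+.5)/s-.5+y)
np.set_printoptions(precision=4,suppress=True)
def S(pts,n,s,x,y,z):
    r=np.array([onz(n,*o(u,v,s,x,y),z) for u,v in pts]); print(n,r[:,:2].tolist(), 'mean',r.mean(0)); return r
a=S([(94,470),(215,548),(359,472)],"scene",4.6,310,110,.012)
b=S([(163,300),(356,350),(285,548),(73,490)],"side",4.2,260,210,.012)
for q in (b[0]-b[3],b[1]-b[2],b[0]-b[1],b[3]-b[2]): print(np.linalg.norm(q),np.degrees(np.arctan2(q[1],q[0])))
for q in (a[0]-a[1],a[1]-a[2]): print(np.linalg.norm(q),np.degrees(np.arctan2(q[1],q[0])))
print('tray')
t=S([(76,290),(400,111),(568,237),(236,450)],"scene",5,190,220,.014)
t2=S([(268,66),(518,110),(434,376),(157,318)],"side",5.5,290,165,.014)
for t in (t,t2):
  for i in range(4):
    q=t[i]-t[(i+1)%4]; print(np.linalg.norm(q),np.degrees(np.arctan2(q[1],q[0])))
print('tops')
S([(246,255),(394,132)],"scene",5,190,220,.069)
S([(344,67),(337,200)],"side",5.5,290,165,.069)
S([(291,222),],"scene",5,190,220,.01)
S([(411,223),],"side",5.5,290,165,.01)
print('orange'); S([(560,50),(665,95)],"scene",5,190,220,.064);S([(125,352),(277,357)],"side",5.5,290,165,.064)
print('bar', tri([("scene",*o(282,153,4.6,310,110),None),("side",*o(192,196,4.2,260,210),None)]))
print('bar', tri([("scene",*o(268,225,4.6,310,110),None),("side",*o(135,85,4.2,260,210),None)]))
print('can'); S([(337,152)],"scene",4.6,310,110,.17)
E
```

```text
scene [[0.4428288999985852, 0.16640811314223403], [0.5753117283360427, 0.1467438002630953], [0.6025080606516192, 0.29450209278019746]] mean [0.5402 0.2026 0.012 ]
side [[0.57333350066723, 0.1457627598369282], [0.440483965181545, 0.16573493158059027], [0.46298240319577255, 0.3193198817387811], [0.5967579043058058, 0.3013248831662202]] mean [0.5184 0.233  0.012 ]
0.15731585076062987 -98.56321239470996
0.1552240852064331 -98.33390139864345
0.1343424233923172 -8.54963629103407
0.13498038624506514 -7.661233629106445
0.13393425628009026 171.55727748197341
0.15024031915231276 -100.42911152969748
tray
scene [[0.3720376132608365, -0.3382952271503318], [0.4000587152423343, -0.09291687493613532], [0.5681746885267601, -0.11393566092110607], [0.5446776705896469, -0.36378207435960563]] mean [ 0.4712 -0.2272  0.014 ]
side [[0.5305315297553993, -0.3565789767584113], [0.364726399103217, -0.3363605740855744], [0.3962698540359656, -0.07994531793667092], [0.5603737178019638, -0.10167683741602884]] mean [ 0.463  -0.2186  0.014 ]
0.24697311167738836 -96.5146990659036
0.16942482060681602 172.8735442964937

[... 503 characters left out ...]
69663, -0.21068895794089648]] mean [ 0.4225 -0.2107  0.01  ]
side [[0.422274024342722, -0.21699716497597454]] mean [ 0.4223 -0.217   0.01  ]
orange
scene [[0.4821838456027777, -0.024400652049515137], [0.56457864800465, -0.016688019330302284]] mean [ 0.5234 -0.0205  0.064 ]
side [[0.563232973471111, -0.017903514690344013], [0.4806542079544296, -0.027893173065095533]] mean [ 0.5219 -0.0229  0.064 ]
bar (array([0.5217, 0.2841, 0.266 ]), [np.float64(0.001454376964003014), np.float64(0.0014543769640029374)])
bar (array([0.5711, 0.2001, 0.2603]), [np.float64(0.0011973643920870755), np.float64(0.0011973643920869816)])
can
scene [[0.4523103855234981, 0.46579928295990347]] mean [0.4523 0.4658 0.17  ]
```

```bash
cat >> h.py <<'E'
def down(a):
    a=np.radians(a); c,s=np.cos(a),np.sin(a)
    return np.array([[c,s,0],[s,-c,0],[0,0,-1.]])
E
python3 - <<'E'
from h import *
np.set_printoptions(precision=3,suppress=True)
P=optics.camera_params("wrist")["camera_from_world"]; R=telemetry.current_eef_rot(); p=telemetry.current_eef_pos()
c=-P[:3,:3].T@P[:3,3]; print(R); print('cam in tool',R.T@(c-p),'view',R.T@(-P[2,:3]))
for a in (120.7,-59.3,171.6,-8.4,81.6-180,81.6):
    print(a,kinematics.inverse_kinematics([.547,.242,.42],down(a)),kinematics.inverse_kinematics([.529,.309,.23],down(a)))
for a in (0,90,-90,-8,82,-98): print(a,kinematics.inverse_kinematics([.47,-.223,.12],down(a)))
E
```

```text
[[ 0.945  0.326 -0.001]
 [ 0.326 -0.945  0.001]
 [-0.    -0.002 -1.   ]]
cam in tool [ 0.074  0.001 -0.142] view [-0.289  0.     0.957]
120.7 [ -7.892  12.364 -23.204  70.244   4.891  98.334   0.797] [  9.264  21.651 -53.534  87.455  17.549  79.759 -14.765]
-59.3 None None
171.6 [ -9.039  12.229 -21.73   70.29    4.546  98.301  51.938] [ 12.442  23.481 -58.502  87.361  20.152  80.46   34.308]
-8.4 [  -5.235   12.711  -26.652   70.14     5.726   98.421 -128.88 ] [   6.774   20.486  -49.861   87.532   15.799   79.335 -142.631]
-98.4 [ 21.272  22.013 -67.668  69.225  20.704 101.284 130.999] [ 17.471  27.687 -67.462  87.224  25.666  82.242 120.47 ]
81.6 [ -7.176  12.453 -24.129  70.216   5.112  98.356 -38.455] [ -5.692  16.705 -33.068  87.953   9.224  78.081 -47.961]
0 [ 43.508   8.889 -22.685 108.613   3.827  63.228 -70.658]
90 [ 50.917   9.688 -30.786 108.369   5.528  63.394  18.009]
-90 [ -32.627   12.324   61.35   110.989  -12.076   63.545 -146.399]
-8 [ 43.172   8.858 -22.321 108.624   3.756  63.221 -78.602]
82 [ 50.254   9.606 -30.057 108.39    5.364  63.377  10.137]
-98 [ -39.336   16.088   70.481  111.103  -16.837   64.385 -150.134]
```

```bash
python3 - <<'E'
from h import *
np.set_printoptions(precision=4,suppress=True)
p=telemetry.current_eef_pos()
arm.move_straight(np.array(p)+[0.03,.05,.12],max_speed=.3)
arm.reach([.547,.242,.40],down(120.7))
P=optics.camera_params("wrist"); im=optics.capture("wrist"); cv2.imwrite("pics/w1.png",im[:,:,::-1])
np.save("w1.npy",P["camera_from_world"])
print(telemetry.current_t(),telemetry.current_eef_pos(),telemetry.current_wrist_force())
E
```

```text
3.8167 [0.5475 0.241  0.3998] [-0.4912  0.587  -0.0511]
```

View pics/w1.png

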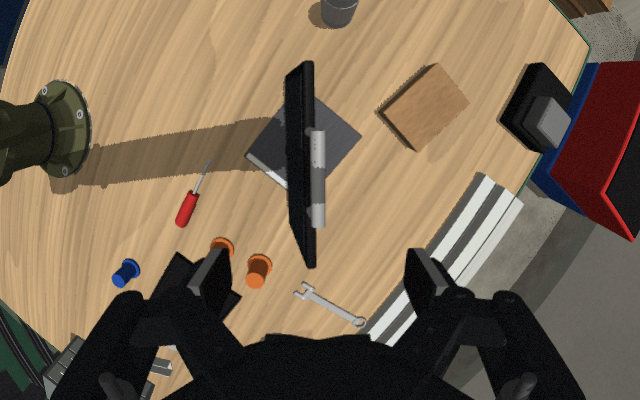

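```bash
python3 - <<'E'
import cv2
a=cv2.imread("pics/w1.png")
cv2.imwrite("pics/w1c.png",cv2.resize(a[50:280,230:380],None,fx=2.6*2/2,fy=2.6,interpolation=cv2.INTER_CUBIC))
cv2.imwrite("pics/w1d.png",cv2.resize(a[120:240,270:350],None,fx=5,fy=5,interpolation=cv2.INTER_CUBIC))
E
```

```text
(no output)
```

View pics/w1c.png

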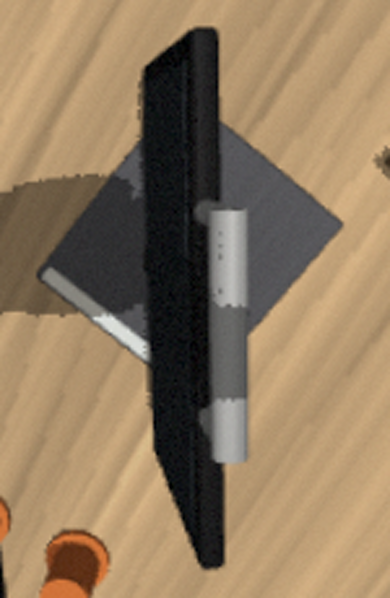

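View pics/w1d.png

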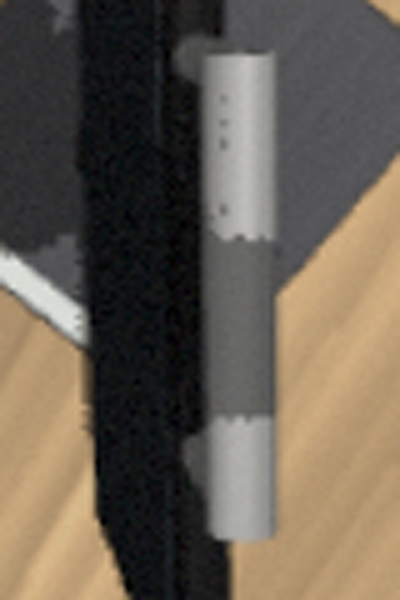

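```bash
python3 - <<'E'
from h import *
np.set_printoptions(precision=4,suppress=True)
P=dict(optics.camera_params("wrist")); P["camera_from_world"]=np.load("w1.npy")
o=lambda u,v,s,x,y:((u+.5)/s-.5+x,(v+.5)/s-.5+y)
e=[onz("wrist",*o(u,v,5,270,120),.266,P) for u,v in((238,53),(243,538))]
d=e[0]-e[1]; print(e,np.linalg.norm(d),np.degrees(np.arctan2(d[1],d[0])),(e[0]+e[1])/2)
c=[onz("wrist",*o(u,v,2.6,230,50),.012,P) for u,v in((42,273),(343,225),(148,355))]
print(c,(c[0]+c[1])/2)
d=c[1]-c[0]; print('diag',np.linalg.norm(d),np.degrees(np.arctan2(d[1],d[0])))
d=c[2]-c[0]; print('front',np.degrees(np.arctan2(d[1],d[0])))
E
```

```text
[array([0.522, 0.285, 0.266]), array([0.5696, 0.2061, 0.266 ])] 0.09221690040267132 121.13073594617856 [0.5458 0.2456 0.266 ]
[array([0.4449, 0.1684, 0.012 ]), array([0.6026, 0.2981, 0.012 ]), array([0.5354, 0.1549, 0.012 ])] [0.5237 0.2333 0.012 ]
diag 0.20417929693941342 39.41597351913304
front -8.521623330131362
```

```bash
cat >> h.py <<'E'
C=np.array([.5216,.2323]); YAW=81.4
def bar(sw,th,C=C,h=.09):   # sw deg, th rad
    a=np.radians(YAW+sw); r=.175*np.sin(th)-.012*np.cos(th)
    return np.array([C[0]+r*np.cos(a),C[1]+r*np.sin(a),h+.175*np.cos(th)+.012*np.sin(th)])
def st(): 
    print('t',telemetry.current_t(),'p',np.round(telemetry.current_eef_pos(),4),'F',np.round(telemetry.current_wrist_force(),1),'w',round(telemetry.current_width(),4))
G=np.array([0,0,-.019])
E
python3 - <<'E'
from h import *
b=np.array([.5458,.2456,.263]); print(bar(-50.3,.226))
R=down(121.1)
arm.move_straight(b+G,R,max_speed=.15,stop_force=15); st()
effector.command_gripper(0.0,40); st()
for sw,th in ((-50.3,.376),(-50.3,.526)):
    arm.move_straight(bar(sw,th)+G,R,max_speed=.05); st()
P=optics.camera_params("wrist"); im=optics.capture("wrist"); cv2.imwrite("pics/w2.png",im[:,:,::-1])
E
```

```text
[0.5451639  0.24651465 0.26323881]
t 5.0083 p [0.5463 0.246  0.245 ] F [-0.8  1.1  0.6] w 0.0857
t 5.6667 p [0.5457 0.2456 0.2441] F [-1.1 -0.6  1.2] w 0.0126
t 6.3417 p [0.5679 0.2595 0.2375] F [ 2.2 -2.  -1.1] w 0.0122
t 7.0167 p [0.5885 0.2725 0.2283] F [ 1.8 -1.8  1. ] w 0.0128
```

View pics/w2.png

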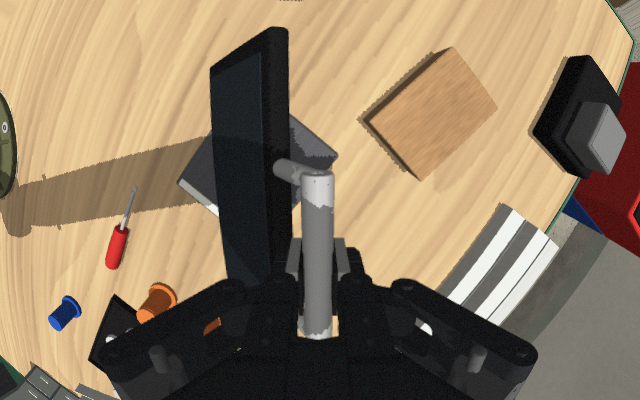

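The bar is between the pads at (318,250) and the tablet is laid back, with only small forces. Next is the swivel.

```bash
python3 - <<'E'
from h import *
for k in range(1,5):
    sw=-50.3*(1-k/4)
    arm.move_straight(bar(sw,.526)+G,down(121.1-50.3+50.3*0+ (50.3+sw)+50.3 if False else YAW+90+sw),max_speed=.04); st()
P=optics.camera_params("wrist"); im=optics.capture("wrist"); cv2.imwrite("pics/w3.png",im[:,:,::-1])
for n in ("scene","side"): cv2.imwrite(f"pics/{n}1.png",optics.capture(n)[:,:,::-1])
E
python3 - <<'E'
import cv2
a=cv2.imread("pics/scene1.png")[110:240,300:440]; b=cv2.imread("pics/side1.png")[200:350,250:370]
cv2.imwrite("pics/c5.png",cv2.resize(a,None,fx=4,fy=4,interpolation=cv2.INTER_CUBIC))
cv2.imwrite("pics/c6.png",cv2.resize(b,None,fx=4,fy=4,interpolation=cv2.INTER_CUBIC))
E
```

```text
t 7.6417 p [0.5775 0.2864 0.2285] F [ 1.8 -1.8  0.2] w 0.0126
t 8.2167 p [0.5645 0.297  0.2285] F [ 0.9 -0.5  1. ] w 0.0124
t 8.7917 p [0.5495 0.3048 0.2285] F [ 0.4 -0.2  2.2] w 0.0125
t 9.3667 p [0.5332 0.3092 0.2286] F [-0.9 -0.4  3. ] w 0.0128
```

View pics/w3.png

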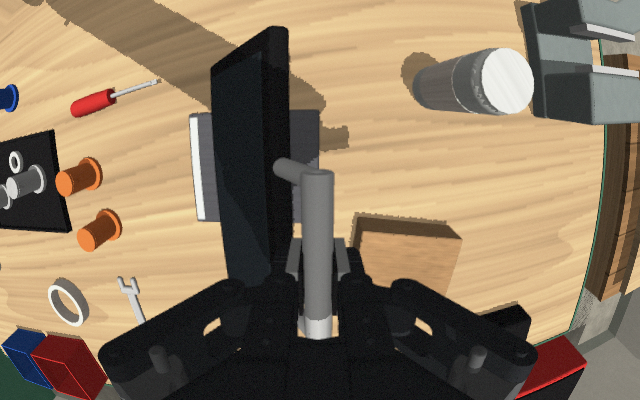

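View pics/c6.png

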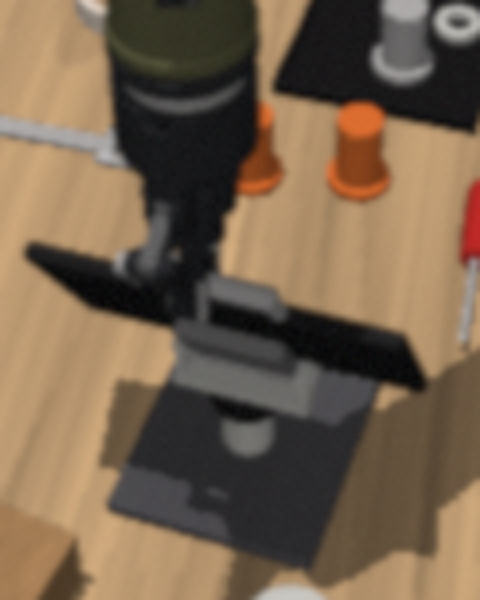

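The tablet now looks parallel to the white edge, at (190–205, 115–220) in the wrist view. I'll release and measure.

```bash
python3 - <<'E'
from h import *
effector.command_gripper(0.085); st()
p=np.array(telemetry.current_eef_pos())
arm.move_straight(p+[0,0,.15],max_speed=.2)
P=optics.camera_params("wrist"); np.save("w4.npy",P["camera_from_world"])
im=optics.capture("wrist"); cv2.imwrite("pics/w4.png",im[:,:,::-1]); st()
cv2.imwrite("pics/w4c.png",cv2.resize(im[40:270,210:350,::-1],None,fx=2.6,fy=2.6,interpolation=cv2.INTER_CUBIC))
for n in ("scene","side"): cv2.imwrite(f"pics/{n}2.png",optics.capture(n)[:,:,::-1])
a=cv2.imread("pics/scene2.png")[110:240,300:440]; b=cv2.imread("pics/side2.png")[200:350,250:370]
cv2.imwrite("pics/c7.png",cv2.resize(a,None,fx=4,fy=4,interpolation=cv2.INTER_CUBIC))
cv2.imwrite("pics/c8.png",cv2.resize(b,None,fx=4,fy=4,interpolation=cv2.INTER_CUBIC))
E
```

```text
t 10.2083 p [0.5332 0.3089 0.2283] F [0.2 0.1 0.3] w 0.0847
t 11.1583 p [0.5329 0.3084 0.3768] F [-0.2  0.4  0.5] w 0.0853
```

View pics/w4c.png

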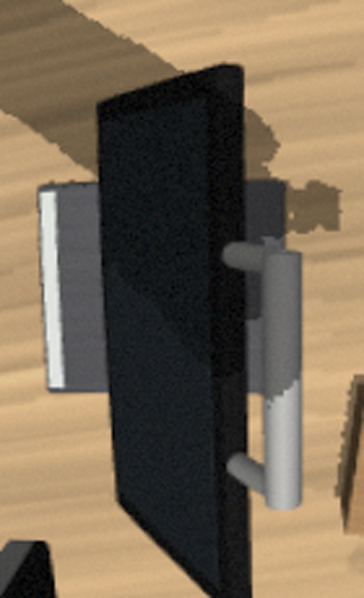

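View pics/c7.png

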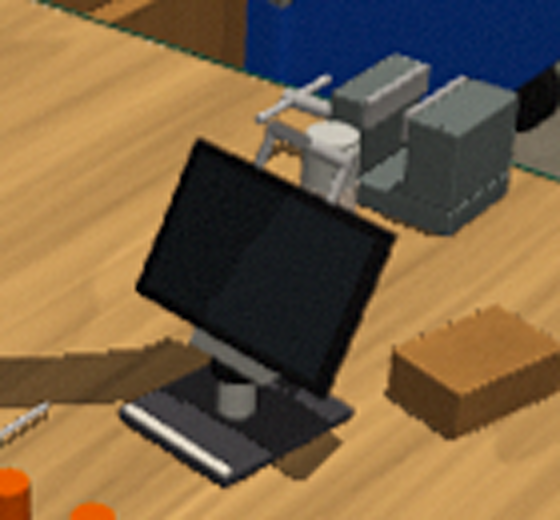

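View pics/c8.png

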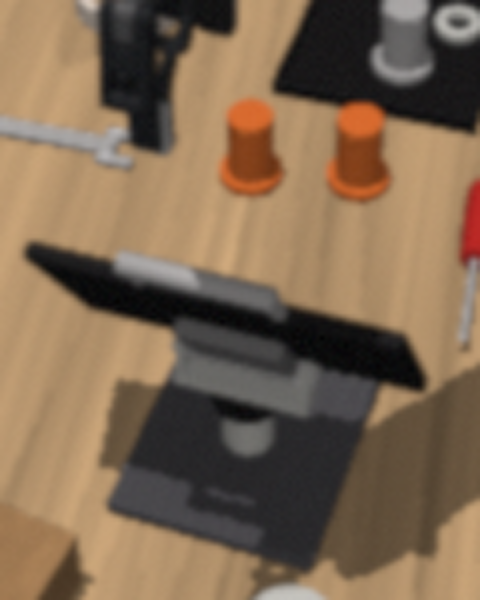

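```bash
python3 - <<'E'
from h import *
np.set_printoptions(precision=4,suppress=True)
P=dict(optics.camera_params("wrist")); P["camera_from_world"]=np.load("w4.npy")
w=lambda u,v:("wrist",(u+.5)/2.6-.5+210,(v+.5)/2.6-.5+40,P)
s=lambda u,v:("scene",(u+.5)/4-.5+300,(v+.5)/4-.5+110,None)
d=lambda u,v:("side",(u+.5)/4-.5+250,(v+.5)/4-.5+200,None)
ang=lambda q:np.degrees(np.arctan2(q[1],q[0]))
e=[onz(*w(u,v)[:3],.249,P) for u,v in((283,252),(286,506))]
print('bar wrist',e,'mid',(e[0]+e[1])/2,'yaw',ang(e[0]-e[1]),'expected mid',bar(0,.524))
a=np.array([onz(*w(u,v)[:3],.012,P) for u,v in((39,189),(46,389),(60,389),(54,189))]); print('line yaw',ang(a[0]-a[1]),ang(a[3]-a[2]))
l,r=tri([w(283,252),s(272,125),d(281,300)]),tri([w(286,506),s(353,161),d(117,262)]); print('bar3',l,r,(l[0]+r[0])/2,ang(l[0]-r[0]))
TL=tri([s(200,139),w(238,66)]);BL=tri([s(136,290),w(97,103)]);print(TL,BL)
BLs=tri([s(136,290),w(97,103)])[0]
v=TL[0]-BL[0]; u=np.array([np.cos(np.radians(YAW)),np.sin(np.radians(YAW))]); print('tilt est',np.arctan2(v[:2]@u,v[2]),np.linalg.norm(v))
c1=onz(*s(122,408)[:3],.012);c2=onz(*s(222,480)[:3],.012);print('line scene',ang(c1-c2))
c1=onz(*d(107,508)[:3],.012);c2=onz(*d(308,567)[:3],.012);print('back side',ang(c2-c1))
E
```

```text
bar wrist [array([0.4876, 0.316 , 0.249 ]), array([0.5787, 0.3033, 0.249 ])] mid [0.5332 0.3097 0.249 ] yaw 172.1097678465164 expected mid [0.5331 0.3086 0.2475]
line yaw 170.1383098965895 170.0385254054785
bar3 (array([0.4856, 0.316 , 0.2487]), [np.float64(0.002053448405552785), np.float64(0.001470542168595689), np.float64(0.003366460394889904)]) (array([0.5779, 0.304 , 0.2498]), [np.float64(0.0007828417467258015), np.float64(0.0010208307407972837), np.float64(0.0012867025088881046)]) [0.5317 0.31   0.2492] 172.59032220623553
(array([0.4173, 0.3089, 0.2148]), [np.float64(0.0014169597876976811), np.float64(0.0014169597876976226)]) (array([0.4073, 0.2293, 0.0922]), [np.float64(0.00032924038332012354), np.float64(0.00032924038332013866)])
tilt est 0.5794365230372467 0.14652089885668235
line scene 168.42601758414665
back side 171.20126775942737
```

```bash
python3 - <<'E'
from h import *
P=dict(optics.camera_params("wrist")); P["camera_from_world"]=np.load("w4.npy")
w=lambda u,v:("wrist",(u+.5)/2.6-.5+210,(v+.5)/2.6-.5+40,P)
a=np.array([onz(*w(u,v)[:3],.012,P) for u,v in((286,180),(46,391),(39,186))]); print(a, (a[0]+a[1])/2, np.linalg.norm(a[0]-a[1]),np.linalg.norm(a[1]-a[2]),np.linalg.norm(a[0]-a[2]))
q=a[0]-a[2];print(np.degrees(np.arctan2(q[1],q[0])))
E
```

```text
[[0.46592712 0.3215958  0.012     ]
 [0.57628075 0.14182083 0.012     ]
 [0.44171612 0.16532084 0.012     ]] [0.52110393 0.23170832 0.012     ] 0.21094303168400833 0.13660120224933636 0.15813929586966322
81.19342818113769
```

```bash
python3 - <<'E'
from h import *
np.set_printoptions(precision=1,suppress=True)
print(telemetry.current_joint_pos())
for a in (172,90,-8):
  for p in ([.47,-.2,.33],[.477,-.29,.026],[.464,-.158,.026],[.508,.146,.2]):
    print(a,p,kinematics.inverse_kinematics(p,down(a)))
E
```

```text
[ 10.8  22.  -60.5  72.   19.1  96.5  35.8]
172 [0.47, -0.2, 0.33] [ 74.2   2.1 -54.9  91.8   1.8  87.  101.2]
172 [0.477, -0.29, 0.026] [ 68.   25.6 -46.6 107.1  22.1  56.7  93.7]
172 [0.464, -0.158, 0.026] [ 63.5  18.7 -52.9 116.3  18.5  53.7  82.9]
172 [0.508, 0.146, 0.2] [ 39.8  12.9 -65.3 101.1  12.2  73.8  53.6]
90 [0.47, -0.2, 0.33] [ 66.8   1.6 -47.2  91.9   1.2  87.   19.6]
90 [0.477, -0.29, 0.026] [ 66.   24.8 -44.1 107.2  20.6  56.2  12.9]
90 [0.464, -0.158, 0.026] [ 60.5  17.5 -49.4 116.3  16.6  53.2   2.4]
90 [0.508, 0.146, 0.2] [ 27.9   9.1 -50.7 101.4   7.3  73.  -24.6]
-8 [0.47, -0.2, 0.33] [ 61.2   1.3 -41.4  92.1   0.9  87.  -78.3]
-8 [0.477, -0.29, 0.026] [ 62.4  23.4 -39.7 107.3  17.9  55.6 -83.2]
-8 [0.464, -0.158, 0.026] [ 51.5  14.9 -39.  116.6  11.8  52.3 -91.9]
-8 [0.508, 0.146, 0.2] [  15.1    7.   -36.4  101.7    4.4   72.6 -120.3]
```

```bash
python3 - <<'E'
from h import *
arm.reach([.47,-.2,.31],down(90))
P=optics.camera_params("wrist"); np.save("w5.npy",P["camera_from_world"])
im=optics.capture("wrist"); cv2.imwrite("pics/w5.png",im[:,:,::-1]); st()
E
```

```text
t 13.1833 p [ 0.4708 -0.1986  0.3102] F [ 0.3 -0.   0.6] w 0.085
```

View pics/w5.png

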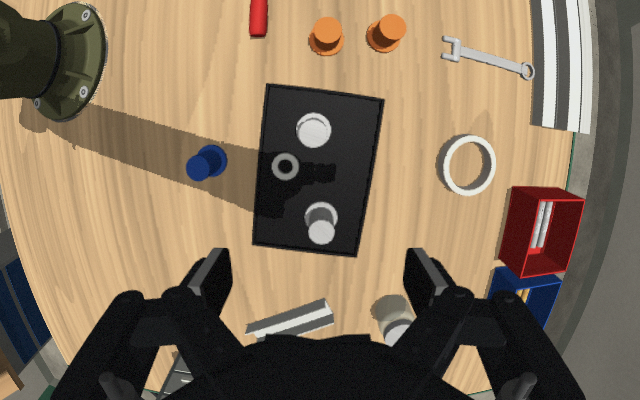

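```bash
python3 - <<'E'
import cv2
a=cv2.imread("pics/w5.png")
cv2.imwrite("pics/w5c.png",cv2.resize(a[80:260,250:390],None,fx=3.3,fy=3.3,interpolation=cv2.INTER_CUBIC))
E
```

```text
(no output)
```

View pics/w5c.png

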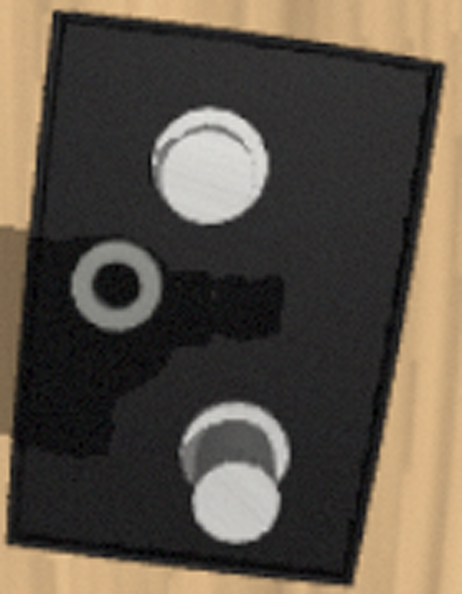

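Only two silver bushings stand in the tray: tops at crop (209,175) and (236,502), with the spacer at (116,285). The blue one and both orange ones are outside the tray, so these two are the ones meant.

```bash
python3 - <<'E'
from h import *
np.set_printoptions(precision=4,suppress=True)
P=dict(optics.camera_params("wrist")); P["camera_from_world"]=np.load("w5.npy")
f=lambda u,v,z:onz("wrist",(u+.5)/3.3-.5+250,(v+.5)/3.3-.5+80,z,P)
print('tops',f(209,176,.069),f(236,502,.069)); print('flange tops',f(211,166,.013),f(235,458,.013)); print('spacer',f(116,285,.015))
E
```

```text
tops [ 0.4664 -0.1589  0.069 ] [ 0.4772 -0.2902  0.069 ]
flange tops [ 0.4666 -0.1594  0.013 ] [ 0.4775 -0.2922  0.013 ]
spacer [ 0.4251 -0.2111  0.015 ]
```

```bash
cat >> h.py <<'E'
B={'N':np.array([.4662,-.1592]),'S':np.array([.4773,-.2908])}
ZG=.028
def fz(n=12):
    r=[]
    for _ in range(n):
        arm.pause(.06); r.append(telemetry.current_wrist_force())
    r=np.array(r); return r.mean(0).round(2),r.std(0).round(2)
def lift(k,R=None):
    R=down(90) if R is None else R
    xy=B[k]
    arm.reach([*xy,.13],R); print(k,'empty',fz(6))
    arm.move_straight([*xy,ZG],R,max_speed=.12,stop_force=12); st()
    effector.command_gripper(0.02,40); st()
    arm.move_straight([*xy,.13],R,max_speed=.1); arm.pause(.3); print(k,'held',fz(12)); st()
def snap(nm,cams=("wrist",)):
    for c in cams: cv2.imwrite(f"pics/{nm}_{c}.png",optics.capture(c)[:,:,::-1])
E
python3 - <<'E'
from h import *
lift('S'); snap('liftS',("wrist","side"))
E
```

```text
S empty (array([-0.17, -0.1 ,  0.53]), array([0.38, 0.31, 0.41]))
t 15.3583 p [ 0.478  -0.2911  0.0287] F [-0.2 -0.4  0.3] w 0.0849
t 15.875 p [ 0.4774 -0.291   0.0284] F [-1.3 -0.2  3. ] w 0.0344
S held (array([-0.09, -0.23, -1.24]), array([0.53, 0.44, 0.61]))
t 18.0417 p [ 0.4773 -0.2908  0.13  ] F [ 0.3  0.7 -0.8] w 0.0345
```

View pics/liftS_side.png

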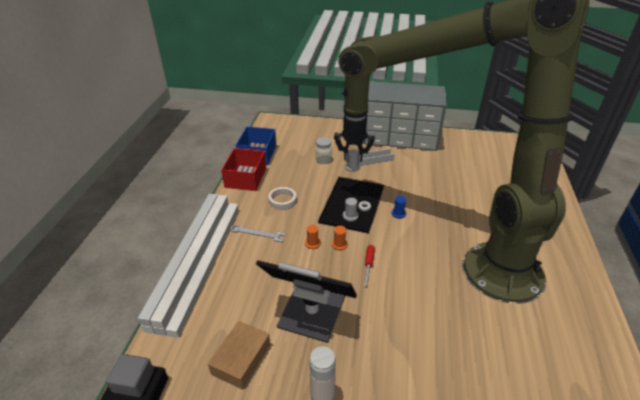

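View pics/liftS_wrist.png

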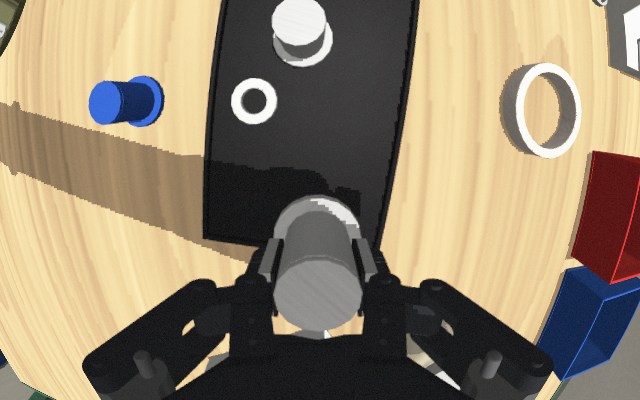

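S (tray near end) adds about 1.8 N, so it is probably the light one. I'll put it back and weigh the other.

```bash
python3 - <<'E'
from h import *
xy=B['S']; R=down(90)
arm.move_straight([*xy,.045],R,max_speed=.15)
print('contact',arm.move_straight([*xy,.0272],R,max_speed=.04,stop_force=5)); st()
effector.command_gripper(0.085); st()
arm.move_straight([*xy,.13],R,max_speed=.2)
snap('putS',("wrist","side"))
lift('N'); snap('liftN',("wrist","side","scene"))
E
```

```text
contact True
t 19.3083 p [ 0.4769 -0.2912  0.028 ] F [-0.9  0.   4. ] w 0.0339
t 19.8583 p [ 0.4762 -0.2907  0.0273] F [ 0.2 -0.3  0.1] w 0.0855
N empty (array([0.42, 0.09, 0.04]), array([0.58, 0.34, 0.23]))
t 22.5667 p [ 0.4669 -0.1593  0.0286] F [-0.3 -0.6 -0.1] w 0.0849
t 23.075 p [ 0.466  -0.1595  0.0285] F [-2.   0.5  5.1] w 0.0359
N held (array([-0.04,  0.05, -3.27]), array([0.6 , 0.52, 0.43]))
t 25.2417 p [ 0.4662 -0.1592  0.13  ] F [-0.9 -0.9 -2.8] w 0.0361
```

View pics/putS_wrist.png

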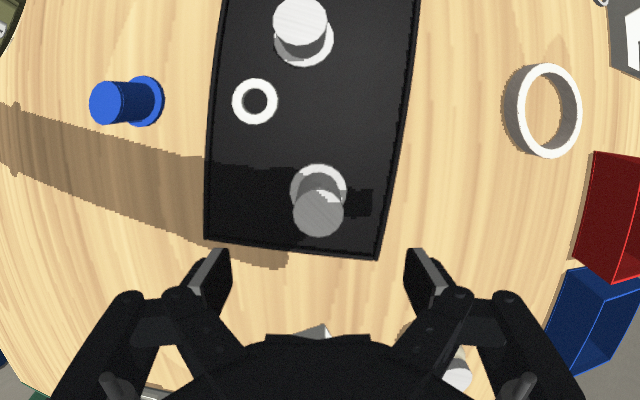

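View pics/liftN_wrist.png

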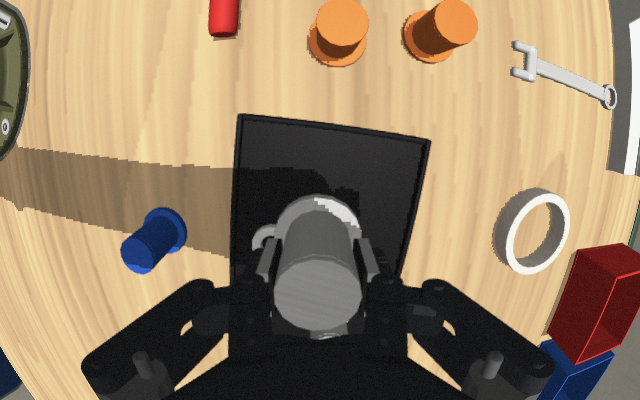

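View pics/liftN_scene.png

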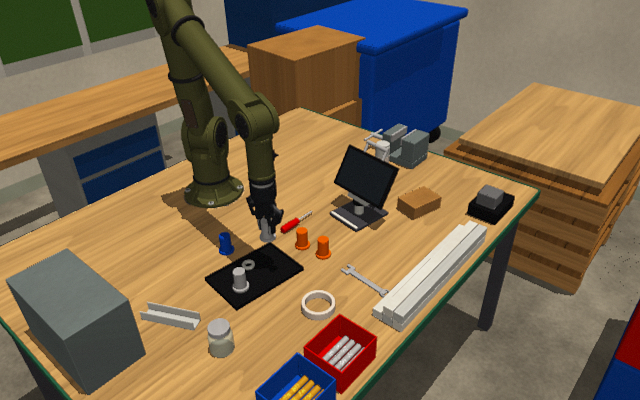

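N is heavier (3.3 N against 1.8 N), S stands upright at (318,205), and nothing else has moved. I'll carry N to the front of the screen.

```bash
python3 - <<'E'
from h import *
R=down(90)
arm.move_straight([.4662,-.1592,.207],R,max_speed=.12)
arm.move_straight([.5082,.1463,.207],R,max_speed=.15); arm.pause(.5); st()
P=optics.camera_params("wrist"); np.save("w6.npy",P["camera_from_world"])
snap('fin',("wrist","side","scene"))
b=cv2.imread("pics/fin_scene.png")[110:300,210:440]; cv2.imwrite("pics/fs.png",cv2.resize(b,None,fx=3.1,fy=3.1,interpolation=cv2.INTER_CUBIC))
b=cv2.imread("pics/fin_side.png")[150:350,220:430]; cv2.imwrite("pics/fd.png",cv2.resize(b,None,fx=2.9,fy=2.9,interpolation=cv2.INTER_CUBIC))
E
```

```text
t 28.8917 p [0.5082 0.1462 0.207 ] F [-0.2  0.5 -3.5] w 0.0361
```

View pics/fs.png

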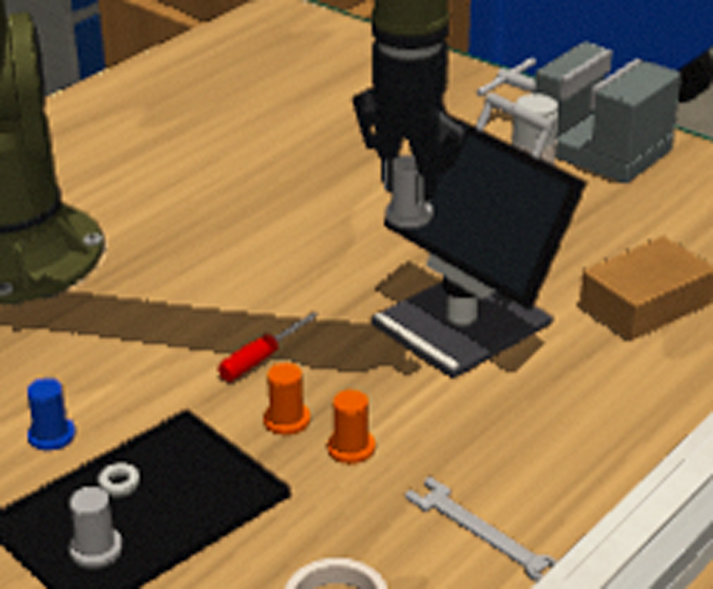

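View pics/fd.png

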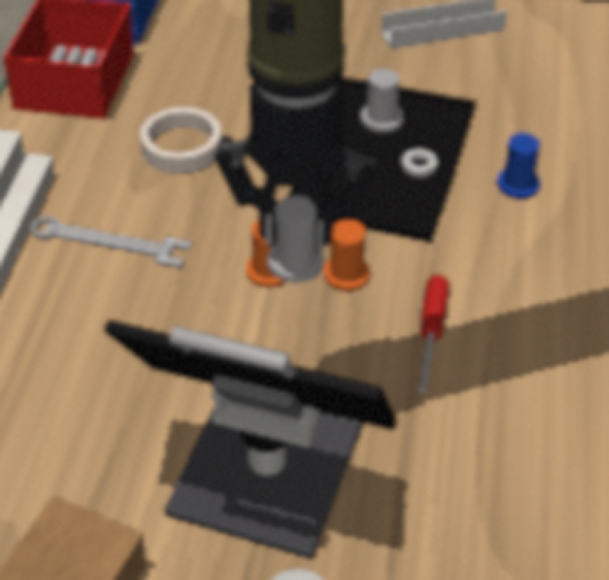

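View pics/fin_wrist.png

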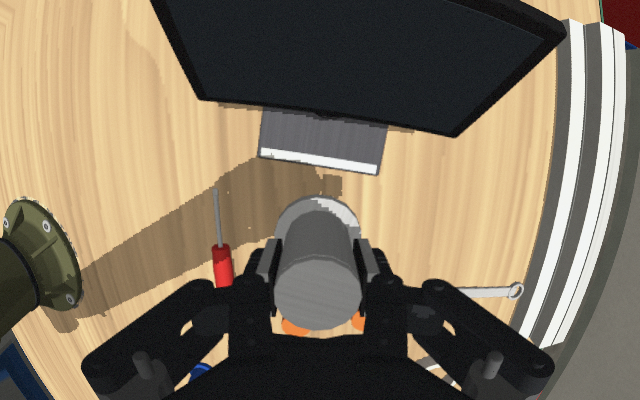

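```bash
python3 - <<'E'
from h import *
np.set_printoptions(precision=1,suppress=True)
W=dict(optics.camera_params("wrist")); W["camera_from_world"]=np.load("w6.npy")
def corner(y,z,th,sw=0):
    a=np.radians(81.3+sw);u=np.array([np.cos(a),np.sin(a)]);n=np.array([-u[1],u[0]])
    r=-.018*np.cos(th)+z*np.sin(th); q=np.array([.5213,.232])+r*u+y*n
    return [*q,.09+z*np.cos(th)+.018*np.sin(th)]
for th in (.50,.526,.55):
    print(th,[proj("wrist",corner(y,-.010,th),W) for y in(.115,-.115)],'scene',[(proj("scene",corner(y,z,th))-[300,110])*4 for y,z in((.115,.14),(-.115,.14),(-.115,-.01),(.115,-.01))])
E
```

```text
0.5 [array([196.4,  99.8]), array([454.6, 139.9])] scene [array([192.5, 134. ]), array([387.6, 232.5]), array([317.3, 399.6]), array([131.6, 289.7])]
0.526 [array([196.2,  99.8]), array([454.8, 140. ])] scene [array([195.2, 134.2]), array([390.4, 232.5]), array([317.3, 399. ]), array([131.6, 289.2])]
0.55 [array([196. ,  99.7]), array([455.1, 140.1])] scene [array([197.8, 134.4]), array([392.8, 232.6]), array([317.4, 398.6]), array([131.6, 288.7])]
```

```bash
python3 - <<'E'
from h import *
print(max(abs(np.array(telemetry.current_dq())))); st()
job.close_job()
E
```

```text
0.13377772414917696
t 29.0417 p [0.5082 0.1463 0.207 ] F [ 0.1 -0.6 -3.4] w 0.0358
the job is handed in; nothing more can be done
```

The job is handed in, finished at 29 s of the 61 s allowed.

- **Tablet:** I gripped its bar, laid it back and turned it square. Checked from above after release, the tilt came out at about 0.526 rad against the 0.524 wanted. The bar reads about 172° and the white-line edge 170–171.5°, so it is square to within roughly 1–2°. One rough scene-camera reading of the line gave 168.4°, and one crude corner-based tilt gave 0.58. I put both down to badly picked corners: comparing the screen's outline with its predicted position later gave 0.50–0.526.
- **Bushings:** The one at the tray's far end from the tablet added about 1.8 N when lifted. The one at the tablet end added about 3.3 N, so that is the heavier. The reading for the light one is slightly above the stated mass range, within the noise. It stands upright in the tray where it was.
- **Final hold:** The heavier bushing is upright in the gripper, with its middle at about (0.508, 0.146, 0.216) m. That is 12 cm straight out from the screen centre by calculation. The arm was almost still at hand-in (0.13°/s). The last pictures show the other things in place; the jar, offcut and spray can are only partly in the views I looked at.

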